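# Sift the bath's cover balls and switch the bath on

## Task

Use the slotted scoop to lift both large balls out of the grey tray in one scoopful, letting the small balls fall through the slots and stay in the tray, and tip the large ones into the well of the bath. Then put the scoop down level on the bench (not in the tray), and only then pull the bath's spring knob up to its stop to switch it on, and let it go back down. Move the large balls with the scoop only, never with the gripper, and leave the other things on the bench where they are.

Things in the scene. Friction and masses are not known exactly. Their poses are not given: they have to be found in the camera images.
- scoop_grip (a point): Centre of the scoop's black handle bar, where to grip it. The bar is 18 mm wide (scoop's x), 24 mm high, 116 mm long (along y, from 70 mm behind this point to 46 mm ahead), level, over the pan, 105 mm above the pan's underside, near the centre of mass. +y is the scoop's forward (open) direction, +z up. The scoop weighs about 0.28 kg and starts standing level on the bench.
- scoop_pan (a point): Underside centre of the steel pan; scoop_grip is at (0, -12, 105) mm. 140 mm wide (x; 134 inside), y from -76 (handle post -82) to +75 mm; back wall (-y) 45 mm high, side walls 45 mm high too but ending at y = +20, no front wall. The floor is five 4 mm bars along y, free at the front like a fork, with four 31 mm slots: large balls rest on the bars and roll easily along them, small ones pass through.
- tray_floor (a point): Centre of the inner floor (10 mm above the bench) of the grey open tray, fixed. Inside 172 mm wide (its x); floor from y = -180 to +165 mm; walls 4 mm thick, rim 40 mm above the floor; the +y end wall leans outward by 25 deg, the others are upright. At the start all balls lie in its +y half (none reaches below y = 0); the -y half is empty, with room to lower the scoop in, front towards +y.
- big1: A large ball, white plastic, diameter 60 mm, origin at its centre, about 0.03 to 0.06 kg, loose in the tray.
- big2: The other large ball, same as big1.
- small1: A small white plastic ball, diameter 22 mm, origin at its centre, loose in the tray.
- small2: Another small ball, same as small1.
- small3: Another small ball, same as small1.
- bath_well (a point): Centre of the inner floor of the well of the white bench bath, fixed, 15 mm above the bench. The well is 170 mm wide (its x) and 150 mm long (its y), its rim 80 mm above this floor, walls 10 mm thick. The bath's solid deck, level with the rim, lies on the well's +y side, from y = +75 to +175 mm. The tray is on the bath's -y side.
- knob_grip (a point): Centre of the head of the black spring knob on the bath's deck, 130 mm in the bath's +y direction from the well's centre; the head is an upright cylinder 30 mm in diameter and 22 mm high on a thin stem, this point 29 mm above the deck when at rest. The knob moves straight up.
- knob (a joint): Height by which the spring knob is pulled up, in m: 0 at rest (down), 0.016 at its stop. Takes about 2 N to start and 7 N at the stop; it springs back when released. It switches on when pulled beyond 0.013.
- tip_box: Bystander: pipette tip box 80 x 120 x 57 mm, loose, origin under its centre.
- beaker: Bystander: glass beaker 72 mm in diameter, 80 mm high, loose, origin under its centre.
- bottle_cap: Bystander: green screw cap, open side up, 64 mm in diameter, 22 mm high, loose, origin under its centre.

How it is judged (in metres and radians):
On the way, in this order (a step that is already met when the one before it is completed fails the run):
1. both large balls lie in the scoop, its pan lifted at least 50 mm above the bench, and all small balls lie on the tray's floor (x of big1 in the frame of scoop_pan between -0.07 and 0.07 m and y of big1 in the frame of scoop_pan between -0.075 and 0.075 m and z of big1 in the frame of scoop_pan between 0.015 and 0.06 m and x of big2 in the frame of scoop_pan between -0.07 and 0.07 m and y of big2 in the frame of scoop_pan between -0.075 and 0.075 m and z of big2 in the frame of scoop_pan between 0.015 and 0.06 m and x of small1 in the frame of tray_floor between -0.086 and 0.086 m and y of small1 in the frame of tray_floor between -0.18 and 0.19 m and z of small1 in the frame of tray_floor between 0 and 0.02 m and x of small2 in the frame of tray_floor between -0.086 and 0.086 m and y of small2 in the frame of tray_floor between -0.18 and 0.19 m and z of small2 in the frame of tray_floor between 0 and 0.02 m and x of small3 in the frame of tray_floor between -0.086 and 0.086 m and y of small3 in the frame of tray_floor between -0.18 and 0.19 m and z of small3 in the frame of tray_floor between 0 and 0.02 m and height (world z) of scoop_pan above 0.05 m), for 0.2 s.
2. both large balls are in the bath's well (x of big1 in the frame of bath_well between -0.085 and 0.085 m and y of big1 in the frame of bath_well between -0.075 and 0.075 m and z of big1 in the frame of bath_well between 0 and 0.05 m and x of big2 in the frame of bath_well between -0.085 and 0.085 m and y of big2 in the frame of bath_well between -0.075 and 0.075 m and z of big2 in the frame of bath_well between 0 and 0.05 m), for 0.2 s.
3. the scoop stands level on the bench and the gripper has let go of it (height (world z) of scoop_pan below 0.005 m and angle between scoop_pan's own z axis and vertical below 0.06 rad and distance between the grasp point and scoop_grip above 0.03 m), for 0.2 s.
4. the knob is pulled up by more than 13 mm (its stop is at 16 mm) (value of joint knob above 0.013 m), for 0.1 s.
5. the knob is back down (value of joint knob below 0.002 m), for 0.2 s.
At the end, for the whole second after the job is handed in: Both large balls lie wholly in the bath's well (centres inside the well and below 50 mm over its floor), all three small balls lie on the tray's floor, the scoop stands level (within 0.06 rad) on the bench itself (underside within 5 mm of it), and the knob is back down (within 2 mm) (all of step 2 and x of small1 in the frame of tray_floor between -0.086 and 0.086 m and y of small1 in the frame of tray_floor between -0.18 and 0.19 m and z of small1 in the frame of tray_floor between 0 and 0.02 m and x of small2 in the frame of tray_floor between -0.086 and 0.086 m and y of small2 in the frame of tray_floor between -0.18 and 0.19 m and z of small2 in the frame of tray_floor between 0 and 0.02 m and x of small3 in the frame of tray_floor between -0.086 and 0.086 m and y of small3 in the frame of tray_floor between -0.18 and 0.19 m and z of small3 in the frame of tray_floor between 0 and 0.02 m and height (world z) of scoop_pan below 0.005 m and angle between scoop_pan's own z axis and vertical below 0.06 rad and value of joint knob below 0.002 m); the robot touches nothing.
It fails at once if the gripper touches a large ball (contact force between the fingers and big1 above 0.5 N or contact force between the fingers and big2 above 0.5 N).
It fails at once if the knob is pulled before both large balls are in the bath's well and the scoop stands on the bench (value of joint knob above 0.005 m and not ((x of big1 in the frame of bath_well between -0.085 and 0.085 m and y of big1 in the frame of bath_well between -0.075 and 0.075 m and z of big1 in the frame of bath_well between 0 and 0.05 m and x of big2 in the frame of bath_well between -0.085 and 0.085 m and y of big2 in the frame of bath_well between -0.075 and 0.075 m and z of big2 in the frame of bath_well between 0 and 0.05 m) and (height (world z) of scoop_pan below 0.005 m and angle between scoop_pan's own z axis and vertical below 0.06 rad))).
It fails at once if a bystander (tip box, beaker or screw cap) is moved by more than 30 mm (distance of any of tip_box, beaker, bottle_cap from where it was at the start of the episode above 0.03 m).
It also fails if it takes over 67 s, if anything falls off the work surface, if the arm or the gripper's body presses on something with over 40 N, if the wrist force passes 120 N, or if a joint passes its speed limit or range.

## Robot

A 6-joint arm with a two-finger parallel gripper is mounted at the origin on the work surface. World frame = base frame: x ahead of the robot, y to its left, z up, the work surface at z = 0. Lengths are in mm, angles in rad, forces in N, time in s.
With the tool pointing down it reaches from about 300 to 750 mm from the base axis. Payload 8.5 kg.
Tool frame: the origin (TCP) lies midway between the tips of the shut fingers; the grasp point (between the pads) lies 19 mm behind it; z points along the fingers, y is the direction in which the jaws open and shut (so a half turn about z gives the same grasp; the last joint's range is limited). The gripper opens to 85 mm and grips with 20 to 120 N. Pads are 22 mm wide; open, the fingers measure 114 mm over their backs; the gripper's body (76 mm by 85 mm) begins 54 mm behind the grasp point. The pads swing forward as they close: fully open they stand 13 mm farther back than shut.
Start: joints at [-1.488, 0.381, 1.297, -0, 1.464, -0.215], TCP at [161.374, -525.774, 231.322] pointing down, gripper open.
Joint ranges: [-3.11, 3.11], [-0.89, 2.33], [0.22, 2.48], [-1.42, 4.56], [0.17, 2.85], [-2.88, 2.88]. Speed limits (rad/s): [2.39, 2.39, 3.14, 3.14, 3.14, 3.14].

## Interface

Orientations are given as a unit quaternion [x, y, z, w].
In Python, from cell import ctrl gives the robot as it stands.
- The arm moves only by the tool move_arm, never from a script. Its argument "steps" is a list of rows, each a list of 7 numbers: the shift along the tool's x, y, z in cm, then the turn, a rotation vector about the tool's x, y, z in degrees, then the finger opening in cm, from 0 to 8.54. A call has exactly 5 rows; each row shifts and turns the commanded pose from where the row before left it, along the tool's axes as they then stand; what a row does not reach is not made up. A row lasts 1/10 s, in which the tool goes at most 50 mm and 8.59 degrees, less where a joint would pass 70% of its speed; a pose out of reach is approached as far as the arm can. A call is refused whole if a number of a shift passes 5 or a number of a turn 8.59, either way. A call with a gripper value outside its range is refused whole. The fingers move at their own pace and stop on an object; "force" is the grip in N (left out, the last holds). Time passes only in rows, so rows that do not move let the fingers close, or fill a call up. It gives the time, the measured TCP pose, the force and the opening at its end, in the units of the state.
- ctrl.observe(): the state, without advancing time (a new reading comes with each control period).
- ctrl.camera(name): name is "scene" or "top" or "wrist"; returns the picture (420x560x3 uint8, blue, green, red); there is no depth.
- ctrl.calibration(name): a dict with "camera_matrix" (3x3 intrinsics, pixels), "T" (4x4, takes a point from camera to world coordinates). Camera axes: x right, y up, looking along -z (the intrinsics and any distortion apply to the point x, -y, -z); pixel columns grow to the right and rows downward; lengths in mm; the calibration is good to about 2 mm. The wrist camera is an equidistant fisheye: a pixel r from the principal point sees the ray r / f radians off the axis. A picture is of the moment at which its call begins: read the wrist's pose just before it. calibration takes no time and is no camera call; for the wrist camera it gives the pose at the moment of the call.
- ctrl.sign_off(): hands the job in, once; it reports no verdict.
The state is a dict: "t": time; "qpos": joint angles; "joint_vel": joint speeds; "joint_efforts": joint torques, N m; "tool_pos": TCP position; "orientation": TCP orientation; "force": force on the tool from outside, world axes, zero at the start; "wrist_torque": the same for the moment, N m; "grip_width": finger opening in mm.
Only numpy, scipy, OpenCV 4.12 (cv2) and the standard library are available. Lean on these libraries where they do the work, as an engineer would, in place of code of your own. Each camera call takes 0.05 s, during which the arm holds its last target. There are 200 camera calls.

## Working session

There is one attempt and no reset: what is moved stays moved. The work goes in short steps, Python scripts to look and compute and a tool call to move; the robot and the scene stay as the last step left them, time stands still between calls to the robot, and variables do not carry over. Pictures are saved under pics/ and viewed, about 8 in all and at most 12, crops included, and the job is handed in when it is done.

Besides the shell and the picture viewer there is one more tool, called as name(argument=value, ...) on one line, values as JSON. move_arm: Moves the arm, as the interface text tells. Its arguments: {"type":"object","properties":{"steps":{"type":"array","items":{"type":"array","items":{"type":"number"}}},"force":{"type":"number"}},"required":["steps"]}

```bash
mkdir -p pics
python3 - <<'E'
from cell import ctrl
import cv2, numpy as np
s=ctrl.observe(); print(s)
for n in ("scene","top"):
    im=ctrl.camera(n); cv2.imwrite(f"pics/{n}0.png",im)
    c=ctrl.calibration(n); print(n,{k:np.round(v,4).tolist() if not isinstance(v,str) else v for k,v in c.items()})
E
```

```text
{'t': 0.0, 'qpos': array([-1.48830756e+00,  3.81219120e-01,  1.29827042e+00, -1.45673805e-05,
        1.46363131e+00, -2.15251151e-01]), 'joint_vel': array([-0.00113451, -0.00096951, -0.00014656,  0.00082251,  0.00066922,
        0.00021351]), 'joint_efforts': array([-5.91489024e-04, -4.48475003e+01, -2.31280607e+01, -2.25799768e-04,
        4.73146429e-03,  7.43715276e-06]), 'tool_pos': array([ 161.34236489, -525.48520829,  230.69611949]), 'orientation': array([ 9.88938913e-01,  1.48321419e-01,  4.34591115e-05, -7.62895153e-04]), 'force': array([0.34285214, 0.92638702, 0.54288909]), 'wrist_torque': array([-0.01347394, -0.02066035,  0.06292338]), 'grip_width': 85.32150020392034}
scene {'camera_matrix': [[507.447, 0.0, 284.9527], [0.0, 507.447, 214.1543], [0.0, 0.0, 1.0]], 'T': [[0.6796, -0.4518, 0.5779, 1185.2617], [0.7335, 0.4234, -0.5316, -500.9877], [-0.0045, 0.7852, 0.6192, 707.5536], [0.0, 0.0, 0.0, 1.0]]}
top {'camera_matrix': [[523.7388, 0.0, 276.235], [0.0, 523.7388, 209.7887], [0.0, 0.0, 1.0]], 'T': [[0.0043, 0.9879, -0.1549, 389.2614], [-1.0, 0.0048, 0.0029, 37.2094], [0.0037, 0.1549, 0.9879, 1347.452], [0.0, 0.0, 0.0, 1.0]]}
```

View pics/top0.png

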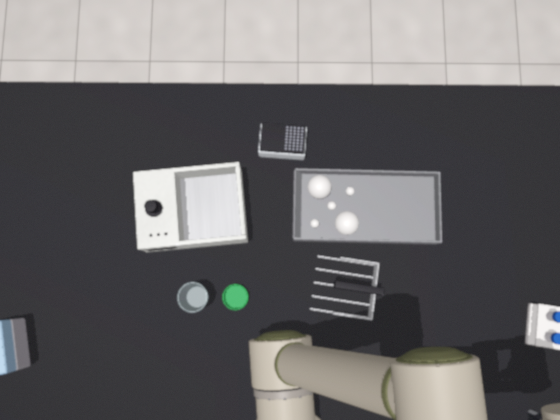

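View pics/scene0.png

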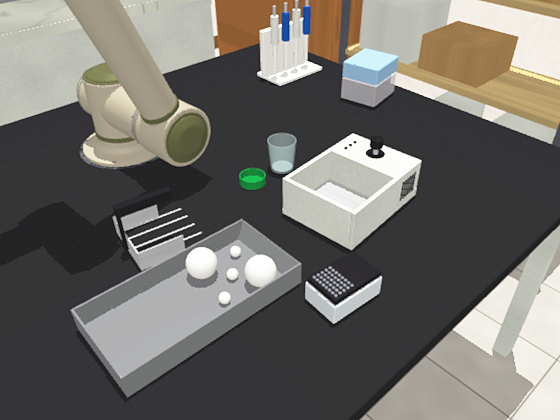

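The top view shows the tray (cols 294–441, rows 168–243), with the balls in its left (+y) half. The scoop is at (345, 287) with its front to the left. The bath is at (190, 207) with the knob at (153, 208), the beaker at (193, 296), the cap at (235, 297) and the tip box at (283, 141). The scene view agrees with this. Next I'll measure.

```bash
cat > h.py <<'E'
import numpy as np, cv2
from cell import ctrl
def ray(cam,u,v):
    c=ctrl.calibration(cam);K=np.array(c["camera_matrix"]);T=np.array(c["T"])
    p=np.array([(u-K[0,2])/K[0,0],(v-K[1,2])/K[1,1]])
    if cam=="wrist":
        r=np.linalg.norm(p); p=p/max(r,1e-9)*np.tan(r)
    return T[:3,3],T[:3,:3]@np.array([p[0],-p[1],-1])
def onz(cam,u,v,z):
    o,d=ray(cam,u,v); return o+d*(z-o[2])/d[2]
def proj(cam,P):
    c=ctrl.calibration(cam);K=np.array(c["camera_matrix"]);T=np.array(c["T"])
    q=T[:3,:3].T@(np.array(P)-T[:3,3]); return K[0,0]*q[0]/-q[2]+K[0,2],K[1,1]*-q[1]/-q[2]+K[1,2]
E
python3 - <<'E'
from h import *
im=cv2.imread("pics/top0.png"); g=cv2.cvtColor(im,cv2.COLOR_BGR2GRAY)
def big(mask,roi,n=1):
    x0,y0,x1,y1=roi; m=np.zeros_like(g); m[y0:y1,x0:x1]=mask[y0:y1,x0:x1].astype(np.uint8)*255
    c,_=cv2.findContours(m,cv2.RETR_EXTERNAL,cv2.CHAIN_APPROX_NONE); return sorted(c,key=cv2.contourArea)[::-1][:n]
c=big(g>60,(288,160,450,250))[0]; b=cv2.boxPoints(cv2.minAreaRect(c)); print("tray",[np.round(onz("top",*p,50)[:2],0).tolist() for p in b])
c=big(g>60,(125,155,252,256))[0]; b=cv2.boxPoints(cv2.minAreaRect(c)); print("bath",b.tolist(),[np.round(onz("top",*p,95)[:2],0).tolist() for p in b])
for c in big(g>205,(297,172,438,240),5):
    (u,v),r=cv2.minEnclosingCircle(c); z=40 if r>7 else 21; print("ball",u,v,r,np.round(onz("top",u,v,z)))
for c in big(g<50,(140,195,168,222),1):
    (u,v),r=cv2.minEnclosingCircle(c); print("knob",u,v,r,np.round(onz("top",u,v,130)))
for c in big(g>70,(305,250,395,325),8): print("scoop",cv2.contourArea(c),cv2.boundingRect(c))
cr=im[245:330,295:400]; cr=np.clip(cr.astype(float)*1.5+30,0,255).astype(np.uint8)
cr=cv2.resize(cr,None,fx=7,fy=7,interpolation=cv2.INTER_CUBIC); cv2.imwrite("pics/crop.png",cr)
E
```

```text
tray [[511.0, 0.0], [704.0, -4.0], [698.0, -394.0], [504.0, -381.0]]
bath [[127.86448669433594, 169.88772583007812], [240.93321228027344, 159.28753662109375], [248.9080352783203, 244.35238647460938], [135.8393096923828, 254.95257568359375]] [[683.0, 397.0], [711.0, 121.0], [502.0, 99.0], [475.0, 368.0]]
ball 346.5434875488281 222.52174377441406 10.65281867980957 [ 563. -144.   40.]
ball 318.8793029785156 186.12069702148438 10.459959030151367 [656. -75.  40.]
ball 349.5 190.5 3.8079864978790283 [ 649. -156.   21.]
ball 314.0 222.7857208251953 3.785808563232422 [564. -63.  21.]
ball 331.2272644042969 205.0454559326172 3.7731094360351562 [ 610. -108.   21.]
knob 154.4166717529297 207.25 5.851261138916016 [585. 320. 130.]
scoop 633.0 (314, 254, 67, 34)
scoop 586.0 (309, 293, 68, 28)
scoop 72.0 (312, 280, 23, 7)
scoop 3.0 (337, 285, 7, 3)
scoop 0.5 (347, 287, 3, 2)
scoop 0.0 (352, 288, 1, 1)
```

View pics/crop.png

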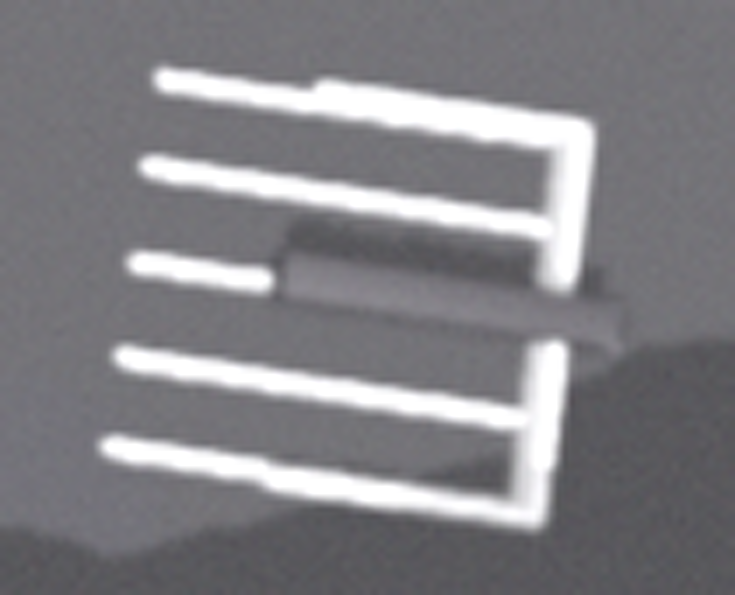

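The crop shows the scoop's five bar tips at crop (155,80), (140,166), (128,263), (115,356) and (102,447). The handle's top runs from (275,275) at the front to (620,325) at the back. Next I'll turn these into a pose and refine the tray and bath.

Run:
```python
from h import *
f=lambda p,z: onz("top",(p[0]+.5)/7-.5+295,(p[1]+.5)/7-.5+245,z)
t=np.array([f(p,3) for p in [(155,80),(140,166),(128,263),(115,356),(102,447)]]); print("tips",t.round(0).tolist())
xd=t[0]-t[4]; print("width",np.linalg.norm(xd)); xd/=np.linalg.norm(xd); fw=np.array([-xd[1],xd[0],0]); print("fw",fw)
print("pan c",t.mean(0)-75*fw, "grip from pan",t.mean(0)-87*fw)
a,b=f((275,275),117),f((622,325),117); d=(a-b); L=np.linalg.norm(d); d/=L; print("handle",a.round(),b.round(),L,d.round(3),"grip",a-46*d,(a+b)/2+12*d)
im=cv2.imread("pics/top0.png"); g=cv2.cvtColor(im,cv2.COLOR_BGR2GRAY)
# tray outline profiles
for y in (-60,-200,-330):
    for x0,x1 in((480,540),(670,720)):
        xs=np.arange(x0,x1,1.); uv=np.array([proj("top",(x,y,50)) for x in xs],np.float32)
        v=cv2.remap(g,uv[None,:,0],uv[None,:,1],cv2.INTER_LINEAR)[0].astype(int); print("x",y,x0,v[::3].tolist())
for x in (560,640):
    for y0,y1 in((-420,-360),(-30,20)):
        ys=np.arange(y0,y1,1.); uv=np.array([proj("top",(x,y,50)) for y in ys],np.float32)
        v=cv2.remap(g,uv[None,:,0],uv[None,:,1],cv2.INTER_LINEAR)[0].astype(int); print("y",x,y0,v[::3].tolist())
```

```text
tips [[481.0, -71.0, 3.0], [449.0, -65.0, 3.0], [414.0, -61.0, 3.0], [381.0, -56.0, 3.0], [348.0, -51.0, 3.0]]
width 133.7589198936705
fw [0.15056018 0.98860085 0.        ]
pan c [ 403.4218143  -134.94472897    3.        ] grip from pan [ 401.61509217 -146.80793913    3.        ]
handle [ 408. -101.  117.] [ 392. -216.  117.] 116.10625523869832 [0.137 0.991 0.   ] grip [ 402.06527425 -146.87911562  117.        ] [ 402.05798152 -146.93174033  117.        ]
x -60 480 [58, 59, 58, 57, 58, 58, 58, 58, 58, 58, 61, 74, 104, 143, 171, 177, 177, 177, 177, 177]
x -60 670 [229, 220, 206, 187, 172, 156, 124, 109, 125, 140, 113, 69, 57, 55, 56, 57, 57]
x -200 480 [57, 58, 57, 59, 57, 58, 58, 58, 59, 60, 72, 99, 136, 164, 172, 172, 173, 172, 172, 172]
x -200 670 [169, 169, 169, 167, 156, 126, 106, 121, 142, 122, 77, 58, 57, 56, 57, 56, 56]
x -330 480 [57, 57, 58, 58, 56, 57, 57, 57, 57, 65, 90, 127, 157, 164, 168, 169, 169, 168, 168, 168]
x -330 670 [167, 166, 166, 156, 130, 109, 117, 136, 125, 79, 58, 56, 55, 55, 58, 57, 57]
y 560 -420 [55, 56, 57, 56, 56, 56, 57, 55, 56, 56, 56, 55, 56, 86, 135, 138, 112, 99, 103, 131]
y 560 -30 [165, 140, 121, 116, 117, 121, 136, 127, 89, 63, 59, 58, 58, 59, 58, 57, 56]
y 640 -420 [56, 55, 57, 57, 56, 55, 57, 56, 55, 56, 57, 57, 69, 113, 141, 126, 102, 99, 117, 146]
y 640 -30 [155, 128, 118, 117, 119, 130, 134, 104, 67, 58, 58, 58, 57, 59, 58, 58, 59]
```

The two scoop measurements agree: grip at (402, −147) with forward yaw about 81.8°. The tray origin is about (607, −197) with its y axis along (0.023, 1). In tray coordinates the big balls are at (−45, 52) and (46, 123). Next I'll write a planner and go.

```bash
cat > plan.py <<'E'
import numpy as np, sys
from scipy.spatial.transform import Rotation as R, Slerp
from cell import ctrl
def ori(yaw,pitch=0):   # tool down, tool x = yaw (deg), front up = +pitch
    a=np.radians(yaw); M=np.array([[np.cos(a),np.sin(a),0],[np.sin(a),-np.cos(a),0],[0,0,-1]]).T
    return R.from_matrix(M)*R.from_euler("y",pitch,degrees=True)
def plan(way,grip,start=None):  # way: list of (pos,R,nrows) ; print rows
    s=ctrl.observe(); p,q=(s["tool_pos"],R.from_quat(s["orientation"])) if start is None else start
    rows=[]
    for P,Q,n in way:
        sl=Slerp([0,1],R.concatenate([q,Q])); p0=p
        for k in range(1,n+1):
            sh=np.round(q.inv().apply(p0+(np.array(P)-p0)*k/n-p)/10,2)
            rv=np.round((q.inv()*sl(k/n)).as_rotvec(degrees=True),1)
            p=p+q.apply(sh*10); q=q*R.from_rotvec(rv,degrees=True)
            rows.append((sh+0.).tolist()+(rv+0.).tolist()+[grip])
    for i in range(0,len(rows),5): print(str(rows[i:i+5]).replace(" ",""))
    print("n",len(rows),"max",np.abs(np.array(rows))[:,:6].max(0)); return p,q
E
python3 - <<'E'
from plan import *
o=ori(81.8)
plan([((402,-147,200),o,10),((402,-147,87),o,5)],8.5)
E
```

```text
[[3.41,-2.91,0.31,0.0,0.0,-6.5,8.5],[3.72,-2.51,0.31,0.0,0.0,-6.4,8.5],[3.98,-2.08,0.32,0.0,0.0,-6.5,8.5],[4.18,-1.61,0.31,0.0,0.0,-6.5,8.5],[4.34,-1.13,0.31,0.0,0.0,-6.5,8.5]]
[[4.44,-0.63,0.31,0.0,0.0,-6.4,8.5],[4.48,-0.13,0.32,0.0,0.0,-6.5,8.5],[4.47,0.37,0.31,0.0,-0.1,-6.5,8.5],[4.4,0.88,0.3,0.0,0.0,-6.5,8.5],[4.27,1.38,0.31,0.0,0.0,-6.4,8.5]]
[[0.0,0.0,2.26,0.0,0.0,0.0,8.5],[0.0,0.0,2.26,0.0,0.0,0.0,8.5],[0.0,0.0,2.26,0.0,0.0,0.0,8.5],[0.01,0.0,2.26,0.0,0.0,0.0,8.5],[0.0,0.0,2.26,0.0,0.0,0.0,8.5]]
n 15 max [4.48 2.91 2.26 0.   0.1  6.5 ]
```

move_arm(steps=[[3.41,-2.91,0.31,0,0,-6.5,8.5],[3.72,-2.51,0.31,0,0,-6.4,8.5],[3.98,-2.08,0.32,0,0,-6.5,8.5],[4.18,-1.61,0.31,0,0,-6.5,8.5],[4.34,-1.13,0.31,0,0,-6.5,8.5]])

```text
t: 0.6
tool_pos: [282.2, -334.8, 215.4]
orientation: [0.907, 0.42, 0.0, -0.0]
force: [0.5, -0.3, 0.0]
grip_width: 85.2
```

move_arm(steps=[[4.44,-0.63,0.31,0,0,-6.4,8.5],[4.48,-0.13,0.32,0,0,-6.5,8.5],[4.47,0.37,0.31,0,-0.1,-6.5,8.5],[4.4,0.88,0.3,0,0,-6.5,8.5],[4.27,1.38,0.31,0,0,-6.4,8.5]])

```text
t: 1.1
tool_pos: [402.6, -145.6, 199.9]
orientation: [0.755, 0.656, -0.001, 0.0]
force: [-0.1, -0.3, 0.4]
grip_width: 84.9
```

Run:
```python
from plan import *
from h import *
s=ctrl.observe(); print(s["t"],s["tool_pos"],s["force"],R.from_quat(s["orientation"]).as_matrix().round(3).tolist())
T=ctrl.calibration("wrist")["T"]; print(np.round(T,2).tolist())
cv2.imwrite("pics/w1.png",ctrl.camera("wrist"))
plan([((402,-147,87),ori(81.8),8)],8.5)
```

```text
1.1 [ 402.62179743 -145.55281508  199.90724937] [-0.05231442 -0.27057818  0.39280679] [[0.139, 0.99, -0.001], [0.99, -0.139, -0.002], [-0.002, -0.001, -1.0]]
[[0.99, 0.13, 0.04, 412.71], [-0.14, 0.95, 0.29, -73.56], [0.0, -0.29, 0.96, 342.97], [0.0, 0.0, 0.0, 1.0]]
[[-0.09,-0.02,1.41,0.0,0.0,0.1,8.5],[-0.08,-0.02,1.4,0.0,0.0,0.1,8.5],[-0.09,-0.02,1.41,0.0,0.0,0.1,8.5],[-0.08,-0.02,1.4,0.0,0.0,0.1,8.5],[-0.09,-0.02,1.41,0.0,0.0,0.1,8.5]]
[[-0.08,-0.02,1.41,0.0,-0.1,0.1,8.5],[-0.09,-0.02,1.4,0.0,0.0,0.1,8.5],[-0.08,-0.01,1.41,0.0,0.0,0.1,8.5]]
n 8 max [0.09 0.02 1.41 0.   0.1  0.1 ]
```

View pics/w1.png

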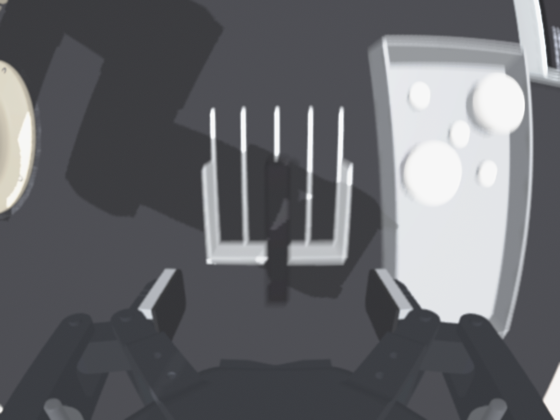

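The wrist view shows the handle (cols 268–288) centred between the fingers and parallel to the image. The pan is square to the tool and the tray is clear to the right. Lowering and gripping.

move_arm(steps=[[-0.1,-0.05,2.0,0,0,0.1,8.5],[0,0,2.0,0,0,0.1,8.5],[0,0,2.5,0,0,0,8.5],[0,0,2.5,0,0,0,8.5],[0,0,2.3,0,0,0,8.5]])

```text
t: 1.65
tool_pos: [401.1, -148.3, 86.0]
orientation: [0.757, 0.653, -0.001, 0.0]
force: [-0.0, -0.5, -0.0]
grip_width: 85.0
```

move_arm(force=100, steps=[[0,0,0,0,0,0,0],[0,0,0,0,0,0,0],[0,0,0,0,0,0,0],[0,0,0,0,0,0,0],[0,0,0,0,0,0,0]])

```text
t: 2.15
tool_pos: [402.0, -148.7, 88.0]
orientation: [0.757, 0.653, -0.0, 0.002]
force: [0.4, 0.4, 4.5]
grip_width: 16.1
```

move_arm(steps=[[0,0,0,0,0,0,0],[0,0,0,0,0,0,0],[0,0,0,0,0,0,0],[0,0,0,0,0,0,0],[0,0,0,0,0,0,0]])

```text
t: 2.65
tool_pos: [402.0, -148.8, 88.0]
orientation: [0.757, 0.653, -0.0, 0.002]
force: [0.8, 1.5, 7.3]
grip_width: 16.5
```

Run:
```python
from plan import *
o=ori(88.7)
s=ctrl.observe();p=s["tool_pos"]
plan([((402,-148.7,200),ori(81.5),5),((605,-291,200),o,10),((605,-291,145),o,5)],0)
```

```text
[[0.0,0.0,-2.24,0.0,0.0,0.0,0],[-0.01,0.01,-2.24,0.0,0.1,0.0,0],[0.0,0.0,-2.24,0.1,0.0,0.0,0],[0.0,0.0,-2.24,0.0,0.0,0.1,0],[0.0,0.0,-2.24,0.0,0.1,0.0,0]]
[[-1.11,2.22,0.0,0.0,0.0,-0.7,0],[-1.13,2.2,0.0,0.0,0.0,-0.7,0],[-1.16,2.2,0.0,0.0,0.0,-0.8,0],[-1.19,2.17,0.0,0.0,0.0,-0.7,0],[-1.22,2.16,0.0,0.0,0.0,-0.7,0]]
[[-1.24,2.15,-0.01,0.0,0.0,-0.7,0],[-1.27,2.13,0.0,0.0,0.0,-0.8,0],[-1.3,2.11,0.0,0.0,0.0,-0.7,0],[-1.32,2.09,0.0,0.0,0.0,-0.7,0],[-1.35,2.08,0.0,0.0,0.0,-0.7,0]]
[[0.0,0.0,1.1,0.0,0.0,0.0,0],[0.0,0.0,1.1,0.0,0.0,0.0,0],[0.0,0.0,1.1,0.0,0.0,0.0,0],[-0.01,0.0,1.1,0.0,0.0,0.0,0],[0.0,0.0,1.1,0.0,0.0,0.0,0]]
n 20 max [1.35 2.22 2.24 0.1  0.1  0.8 ]
```

move_arm(steps=[[0,0,-2.24,0,0,0,0],[0,0,-2.24,0,0,0,0],[0,0,-2.24,0,0,0,0],[0,0,-2.24,0,0,0,0],[0,0,-2.24,0,0,0,0]])

```text
t: 3.15
tool_pos: [401.0, -147.9, 199.9]
orientation: [0.757, 0.653, -0.001, -0.0]
force: [0.2, -0.2, -3.1]
grip_width: 17.0
```

move_arm(steps=[[-1.11,2.22,0,0,0,-0.7,0],[-1.13,2.2,0,0,0,-0.7,0],[-1.16,2.2,0,0,0,-0.8,0],[-1.19,2.17,0,0,0,-0.7,0],[-1.22,2.16,0,0,0,-0.7,0]])

```text
t: 3.65
tool_pos: [503.4, -219.5, 198.7]
orientation: [0.736, 0.677, -0.001, -0.0]
force: [-0.2, 0.4, -2.5]
grip_width: 16.6
```

move_arm(steps=[[-1.24,2.15,0,0,0,-0.7,0],[-1.27,2.13,0,0,0,-0.8,0],[-1.3,2.11,0,0,0,-0.7,0],[-1.32,2.09,0,0,0,-0.7,0],[-1.35,2.08,0,0,0,-0.7,0]])

```text
t: 4.15
tool_pos: [605.1, -290.4, 198.5]
orientation: [0.715, 0.7, -0.001, -0.001]
force: [0.7, 0.0, -2.7]
grip_width: 16.3
```

move_arm(steps=[[0,0,1.1,0,0,0,0],[0,0,1.1,0,0,0,0],[0,0,1.1,0,0,0,0],[0,0,1.1,0,0,0,0],[0,0,1.1,0,0,0,0]])

```text
t: 4.65
tool_pos: [604.2, -289.9, 143.3]
orientation: [0.715, 0.699, -0.001, 0.0]
force: [0.9, 0.4, -2.6]
grip_width: 16.5
```

Run:
```python
from plan import *
from h import *
s=ctrl.observe(); M=R.from_quat(s["orientation"]).as_matrix(); print(s["t"],s["tool_pos"].round(1),s["force"].round(1),np.degrees(np.arctan2(M[1,0],M[0,0])),M[2].round(4))
t=ctrl.camera("top"); w=ctrl.camera("wrist")
cv2.imwrite("pics/top2.png",t)
a=cv2.resize(t[155:300,285:455],None,fx=2.9,fy=2.9,interpolation=cv2.INTER_CUBIC)[:420]
cv2.imwrite("pics/c2.png",cv2.resize(np.hstack([w[:, 100:480],a[:420,:]]),(798,372)))
```

```text
4.65 [ 604.2 -289.9  143.3] [ 0.9  0.4 -2.6] 88.76490902719817 [-0.0013 -0.0011 -1.    ]
```

View pics/c2.png

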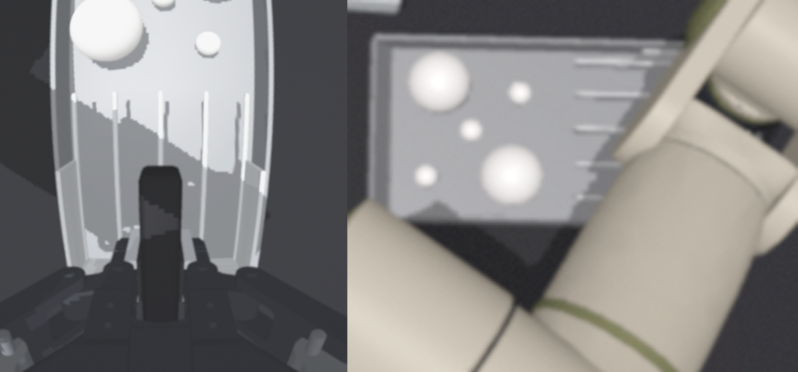

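The wrist view shows the pan between the tray walls, with bar tips at cols 75–247 and walls at about 65 and 262. The empty part of the tray is below it. The top view shows the tips well short of the balls. Next I'll check the centring numerically.

Run:
```python
from plan import *
from h import *
im=cv2.imread("pics/top2.png");g=cv2.cvtColor(im,cv2.COLOR_BGR2GRAY).astype(int)
for c in (374,378): print(c,g[164:248,c].tolist())
for x in(673,640,606,572.5,539): print(np.round(proj("top",(x,-201,57)),1))
for rim in ((698,-200,50),(517.5,-200,50),(521,-200,10),(693,-200,10)): print("tray",np.round(proj("top",rim),1))
```

```text
374 [57, 57, 57, 56, 57, 82, 126, 140, 124, 105, 112, 140, 159, 175, 197, 184, 154, 158, 167, 169, 168, 168, 169, 169, 169, 173, 187, 197, 176, 163, 167, 170, 170, 170, 170, 170, 170, 170, 171, 182, 200, 185, 154, 158, 167, 169, 170, 170, 170, 170, 170, 170, 170, 177, 195, 180, 165, 167, 170, 171, 171, 171, 171, 170, 166, 150, 145, 158, 146, 128, 122, 123, 124, 123, 123, 122, 117, 108, 102, 105, 114, 124, 131, 135]
378 [56, 56, 55, 56, 56, 82, 124, 139, 122, 103, 111, 140, 159, 175, 196, 183, 155, 157, 166, 169, 169, 169, 169, 168, 169, 170, 184, 197, 175, 153, 162, 167, 170, 169, 170, 169, 170, 169, 169, 179, 195, 185, 158, 159, 168, 169, 170, 170, 169, 166, 160, 154, 141, 135, 147, 142, 129, 130, 145, 156, 153, 138, 126, 123, 123, 123, 130, 147, 141, 128, 123, 124, 124, 127, 131, 135, 138, 140, 142, 145, 147, 148, 149, 151]
[369.4 178.3]
[369.7 191.2]
[370.  204.6]
[370.3 217.8]
[370.7 231.2]
tray [368.3 169.3]
tray [369.9 240.1]
tray [367.1 240.3]
tray [365.6 174.7]
```

move_arm(steps=[[0,0.1,1.0,0,0,0,0],[0,0,1.0,0,0,0,0],[0,0,1.0,0,0,0,0],[0,0,0.8,0,0,0,0],[0,0,0.3,0,0,0,0]])

```text
t: 5.25
tool_pos: [605.2, -290.1, 101.8]
orientation: [0.715, 0.699, -0.001, -0.001]
force: [-1.0, 0.1, -2.8]
grip_width: 16.6
```

move_arm(steps=[[0,0,0.1,0,0,0,0],[0,0,0.1,0,0,0,0],[0,0,0.0,0,0,0,0],[0,0,0,0,0,0,0],[0,0,0,0,0,0,0]])

```text
t: 5.75
tool_pos: [605.7, -290.4, 101.4]
orientation: [0.715, 0.699, -0.001, 0.001]
force: [0.1, 0.5, -3.2]
grip_width: 16.6
```

move_arm(steps=[[0,0,0.1,0,0,0,0],[0,0,0.1,0,0,0,0],[0,0,0.0,0,0,0,0],[0,0,0,0,0,0,0],[0,0,0,0,0,0,0]])

```text
t: 6.25
tool_pos: [605.6, -290.3, 99.1]
orientation: [0.715, 0.699, -0.001, 0.0]
force: [-0.3, -0.2, -3.5]
grip_width: 16.3
```

Run:
```python
from plan import *
from h import *
for i in range(3):
    s=ctrl.observe(); print(s["tool_pos"].round(2),s["force"].round(2),s["wrist_torque"].round(2)); ctrl.camera("top")
M=R.from_quat(s["orientation"]).as_matrix(); print(M.round(4).tolist())
```

```text
[ 605.6  -290.35   99.14] [-0.27 -0.2  -3.47] [ 0.1   0.01 -0.02]
[ 605.61 -290.38   99.17] [-1.22 -0.03 -3.8 ] [ 0.09 -0.01 -0.01]
[ 605.59 -290.37   99.15] [ 0.34  0.17 -3.72] [ 0.09  0.02 -0.05]
[[0.0216, 0.9998, -0.0007], [0.9998, -0.0216, -0.0016], [-0.0016, -0.0007, -1.0]]
```

move_arm(steps=[[0.4,0,0,0,0,0,0],[0.8,0,0,0,0,0,0],[0.8,0,0,0,0,0,0],[0.8,0,0,0,0,0,0],[0.8,0,0,0,0,0,0]])

```text
t: 6.9
tool_pos: [606.4, -253.4, 99.2]
orientation: [0.715, 0.7, -0.001, 0.0]
force: [0.1, 0.5, -2.7]
grip_width: 16.4
```

move_arm(steps=[[0.8,0,0,0,0,0,0],[0.8,0,0,0,0,0,0],[0.8,0,0,0,0,0,0],[0.8,0,0,0,0,0,0],[0.8,0,0,0,0,0,0]])

```text
t: 7.4
tool_pos: [607.2, -213.7, 99.0]
orientation: [0.715, 0.699, -0.001, 0.0]
force: [-0.5, 0.1, -3.6]
grip_width: 16.8
```

move_arm(steps=[[0.8,0,0,0,0,0,0],[0.8,0,0,0,0,0,0],[0.8,0,0,0,0,0,0],[0.8,0,0,0,0,0,0],[0.8,0,0,0,0,0,0]])

```text
t: 7.9
tool_pos: [608.1, -173.7, 98.9]
orientation: [0.715, 0.699, -0.001, 0.0]
force: [-0.3, -0.6, -4.4]
grip_width: 16.5
```

Run:
```python
from plan import *
from h import *
s=ctrl.observe(); print(s["t"],s["tool_pos"].round(1),s["force"].round(1),R.from_quat(s["orientation"]).as_matrix()[2].round(4))
t=ctrl.camera("top"); w=ctrl.camera("wrist"); c=ctrl.camera("scene")
a=cv2.resize(c[200:400,60:320],(380,292)); b=cv2.resize(t[155:260,285:450],(380,242))
cv2.imwrite("pics/c3.png",np.hstack([w[:, 90:490],np.vstack([a,b])[:420]]))
```

```text
7.9 [ 608.1 -173.7   98.9] [-0.3 -0.6 -4.4] [-1.6e-03 -7.0e-04 -1.0e+00]
```

View pics/c3.png

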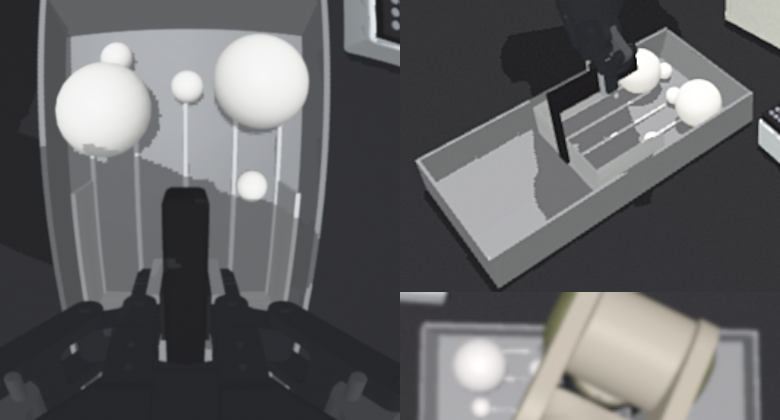

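The left big ball is over the bars with a small ball ahead of it. The right one is just reaching the fork. The mid small ball is ahead of the centre bar, and the third small ball is already in a slot. Pushing on slowly.

move_arm(steps=[[0.5,0,0,0,0,0,0],[0.5,0,0,0,0,0,0],[0.5,0,0,0,0,0,0],[0.4,0,0,0,0,0,0],[0.4,0,0,0,0,0,0]])

```text
t: 8.55
tool_pos: [608.6, -151.0, 98.9]
orientation: [0.715, 0.699, -0.001, 0.0]
force: [0.5, 0.4, -4.1]
grip_width: 16.7
```

move_arm(steps=[[0.4,0,0,0,0,0,0],[0.4,0,0,0,0,0,0],[0.4,0,0,0,0,0,0],[0.2,0,0,0,0,0,0],[0.2,0,0,0,0,0,0]])

```text
t: 9.05
tool_pos: [608.9, -135.2, 98.8]
orientation: [0.715, 0.699, -0.001, 0.0]
force: [-0.9, -0.2, -4.7]
grip_width: 16.6
```

move_arm(steps=[[0.2,0,0,0,0,0,0],[0.2,0,0,0,0,0,0],[0.1,0,0,0,0,0,0],[0.1,0,0,0,0,0,0],[0.1,0,0,0,0,0,0]])

```text
t: 9.55
tool_pos: [609.1, -128.4, 98.9]
orientation: [0.715, 0.699, -0.001, 0.0]
force: [-0.7, -0.0, -4.8]
grip_width: 16.4
```

Run:
```python
from plan import *
from h import *
s=ctrl.observe(); print(s["t"],s["tool_pos"].round(1),s["force"].round(1),R.from_quat(s["orientation"]).as_matrix()[2].round(4))
t=ctrl.camera("top"); w=ctrl.camera("wrist"); c=ctrl.camera("scene")
a=cv2.resize(c[200:400,60:320],(380,292)); b=cv2.resize(t[155:260,285:450],(380,242))
cv2.imwrite("pics/c4.png",np.hstack([w[:, 90:490],np.vstack([a,b])[:420]]))
```

```text
9.55 [ 609.1 -128.4   98.9] [-0.7 -0.  -4.8] [-1.7e-03 -7.0e-04 -1.0e+00]
```

View pics/c4.png

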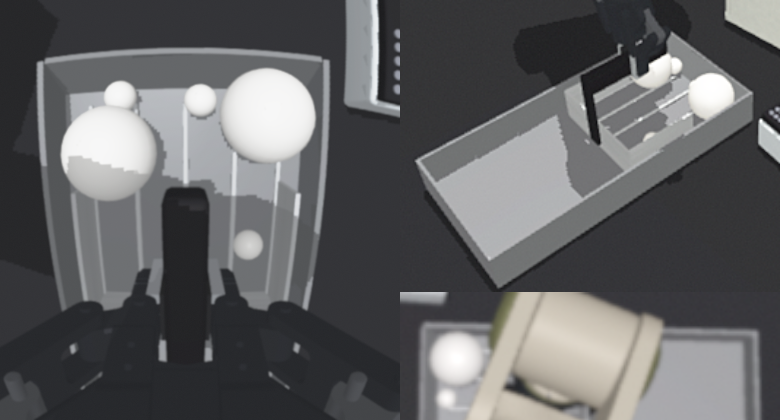

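Tips are now about 157 mm along the tray, just short of the end wall at 165. Both big balls are over the fork, and all the small ones are in or ahead of the slots. Next come a last 3 mm, a level lift, then the nose up.

```bash
cat >> plan.py <<'E'
TIP=np.array([89,0,86.])   # fork tip in the tool frame
def tcp_for_tip(tip,Q): return np.array(tip)-Q.apply(TIP)
E
python3 - <<'E'
from plan import *
s=ctrl.observe();p=s["tool_pos"];q=R.from_quat(s["orientation"])
o8=ori(88.76,8); tip=p+q.apply(TIP); print("tip",tip)
t2=tip+np.array([0,3.,20]); 
pe,qe=plan([(p+[0,3,0],q,2),(p+[0,3,20],q,8),(tcp_for_tip(t2+[0,-5,22],o8),o8,10)],0)
print(pe)
plan([(pe+[0,-5,215-pe[2]],o8,10)],0,start=(pe,qe))
E
```

```text
tip [610.94859412 -39.50801942  12.75833659]
[[0.15,0.0,0.0,0.0,0.0,0.0,0],[0.15,-0.01,0.0,0.0,0.0,0.0,0],[0.0,0.0,-0.25,0.0,0.0,0.0,0],[0.0,0.0,-0.25,0.0,0.0,0.0,0],[0.0,0.0,-0.25,0.0,0.0,0.0,0]]
[[0.0,0.0,-0.25,0.0,0.0,0.0,0],[0.0,0.0,-0.25,0.0,0.0,0.0,0],[0.0,0.0,-0.25,0.0,0.0,0.0,0],[0.0,0.0,-0.25,0.0,0.0,0.0,0],[0.0,0.0,-0.25,0.0,0.0,0.0,0]]
[[-0.16,0.0,-0.09,0.0,0.8,0.0,0],[-0.16,0.0,-0.08,0.0,0.8,0.0,0],[-0.16,0.0,-0.1,0.0,0.8,0.0,0],[-0.16,0.0,-0.09,0.0,0.8,0.0,0],[-0.16,0.0,-0.09,0.0,0.8,0.0,0]]
[[-0.16,0.0,-0.1,0.0,0.9,0.0,0],[-0.15,0.0,-0.1,0.0,0.8,0.0,0],[-0.16,0.0,-0.1,0.0,0.8,0.0,0],[-0.15,0.01,-0.11,0.0,0.8,0.0,0],[-0.15,0.0,-0.1,0.0,0.8,0.0,0]]
n 20 max [0.16 0.01 0.25 0.   0.9  0.  ]
[ 608.82630768 -141.59664117  127.50631194]
[[0.07,0.0,-0.87,0.0,0.0,0.0,0],[0.07,0.0,-0.88,0.0,0.0,0.0,0],[0.08,0.0,-0.87,0.0,0.0,0.0,0],[0.07,0.0,-0.87,0.0,0.0,0.0,0],[0.07,0.0,-0.88,0.0,0.0,0.0,0]]
[[0.07,0.0,-0.87,0.0,0.0,0.0,0],[0.08,0.0,-0.87,0.0,0.0,0.0,0],[0.07,0.0,-0.88,0.0,0.0,0.0,0],[0.07,0.0,-0.87,0.0,0.0,0.0,0],[0.07,0.0,-0.87,0.0,0.0,0.0,0]]
n 10 max [0.08 0.   0.88 0.   0.   0.  ]
```

move_arm(steps=[[0.15,0,0,0,0,0,0],[0.15,0,0,0,0,0,0],[0,0,-0.25,0,0,0,0],[0,0,-0.25,0,0,0,0],[0,0,-0.25,0,0,0,0]])

```text
t: 10.2
tool_pos: [609.2, -125.4, 106.7]
orientation: [0.715, 0.699, -0.001, 0.0]
force: [-0.1, -1.0, -4.0]
grip_width: 16.7
```

move_arm(steps=[[0,0,-0.25,0,0,0,0],[0,0,-0.25,0,0,0,0],[0,0,-0.25,0,0,0,0],[0,0,-0.25,0,0,0,0],[0,0,-0.25,0,0,0,0]])

```text
t: 10.7
tool_pos: [609.2, -125.3, 119.1]
orientation: [0.715, 0.699, -0.001, 0.0]
force: [-0.1, -0.5, -3.5]
grip_width: 16.3
```

move_arm(steps=[[-0.16,0,-0.09,0,0.8,0,0],[-0.16,0,-0.08,0,0.8,0,0],[-0.16,0,-0.1,0,0.8,0,0],[-0.16,0,-0.09,0,0.8,0,0],[-0.16,0,-0.09,0,0.8,0,0]])

```text
t: 11.2
tool_pos: [609.0, -133.8, 123.2]
orientation: [0.714, 0.699, 0.025, -0.025]
force: [-0.1, -0.2, -3.5]
grip_width: 16.6
```

move_arm(steps=[[-0.16,0,-0.1,0,0.8,0,0],[-0.15,0,-0.1,0,0.8,0,0],[-0.16,0,-0.1,0,0.8,0,0],[-0.15,0,-0.11,0,0.8,0,0],[-0.15,0,-0.1,0,0.8,0,0]])

```text
t: 11.7
tool_pos: [608.8, -141.8, 127.6]
orientation: [0.713, 0.698, 0.049, -0.049]
force: [0.0, -0.0, -4.1]
grip_width: 16.4
```

Run:
```python
from plan import *
from h import *
s=ctrl.observe(); print(s["t"],s["tool_pos"].round(1),s["force"].round(1),s["wrist_torque"].round(2),R.from_quat(s["orientation"]).as_matrix()[2].round(4))
t=ctrl.camera("top"); w=ctrl.camera("wrist"); c=ctrl.camera("scene")
a=cv2.resize(c[200:400,60:320],(380,292)); b=cv2.resize(t[155:260,285:450],(380,242))
cv2.imwrite("pics/c5.png",np.hstack([w[:, 90:490],np.vstack([a,b])[:420]]))
```

```text
11.7 [ 608.8 -141.8  127.6] [ 0.  -0.  -4.1] [-0.09  0.03  0.  ] [ 1.387e-01 -7.000e-04 -9.903e-01]
```

View pics/c5.png

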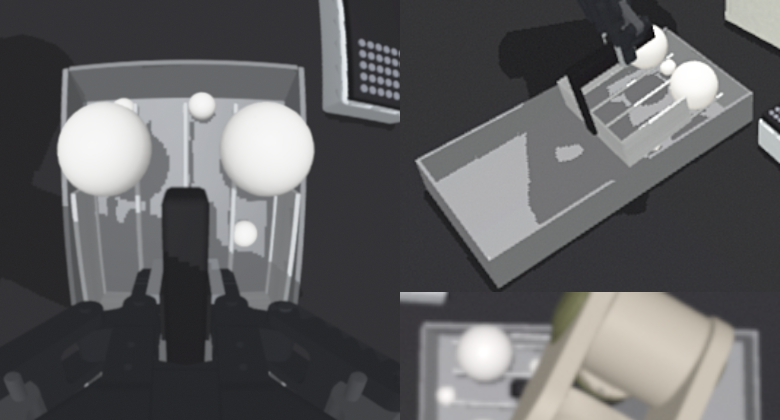

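Both big balls sit on the fork against the side walls' front edges, at wrist-view (105,148) and (268,148). The small balls are below on the tray floor, and the load is up about 1 N. Lifting.

move_arm(steps=[[0.05,0,-0.5,0,0,0,0],[0.07,0,-0.87,0,0,0,0],[0.07,0,-0.87,0,0,0,0],[0.07,0,-0.87,0,0,0,0],[0.07,0,-0.87,0,0,0,0]])

```text
t: 12.35
tool_pos: [608.9, -143.9, 168.5]
orientation: [0.713, 0.698, 0.049, -0.048]
force: [0.5, 0.1, -4.0]
grip_width: 16.6
```

move_arm(steps=[[0.07,0,-0.87,0,0,0,0],[0.07,0,-0.87,0,0,0,0],[0.07,0,-0.87,0,0,0,0],[0.07,0,-0.87,0,0,0,0],[0.1,0,-1.2,0,0,0,0]])

```text
t: 12.85
tool_pos: [608.6, -146.5, 214.7]
orientation: [0.713, 0.698, 0.049, -0.049]
force: [0.0, 0.6, -4.4]
grip_width: 16.3
```

Run:
```python
from plan import *
from h import *
s=ctrl.observe(); print(s["t"],s["tool_pos"].round(1),s["force"].round(1))
t=ctrl.camera("top");cv2.imwrite("pics/top6.png",t)
w=ctrl.camera("wrist"); c=ctrl.camera("scene")
a=cv2.resize(c[170:400,60:400],(380,257)); b=cv2.resize(t[155:260,285:450],(380,242))
cv2.imwrite("pics/c6.png",np.hstack([w[:, 90:490],np.vstack([a,b])[:420]]))
# bath from initial top view: inner well / rim / knob profiles
im=cv2.imread("pics/top0.png"); g=cv2.cvtColor(im,cv2.COLOR_BGR2GRAY)
for r in (180,195,210,225,235): print(r,g[r,128:252:1].tolist())
for c in (195,210,225): print(c,g[158:256,c].tolist())
```

```text
12.85 [ 608.6 -146.5  214.7] [ 0.   0.6 -4.4]
180 [58, 57, 57, 60, 106, 183, 229, 238, 238, 238, 238, 239, 239, 239, 239, 239, 239, 239, 240, 240, 239, 239, 239, 240, 240, 240, 240, 240, 240, 239, 239, 239, 239, 239, 239, 239, 239, 239, 239, 240, 240, 241, 240, 240, 239, 233, 213, 168, 143, 142, 143, 149, 156, 161, 162, 168, 189, 212, 221, 221, 220, 222, 223, 222, 221, 220, 219, 219, 219, 219, 220, 221, 221, 220, 221, 221, 222, 223, 223, 223, 222, 222, 223, 222, 223, 223, 224, 224, 224, 225, 225, 224, 223, 223, 223, 224, 225, 226, 226, 226, 227, 228, 228, 226, 225, 225, 225, 224, 228, 238, 240, 235, 214, 161, 99, 57, 43, 39, 38, 41, 48, 56, 56, 57]
195 [59, 59, 58, 58, 58, 105, 183, 229, 239, 239, 238, 238, 239, 239, 239, 239, 240, 240, 240, 240, 240, 240, 240, 240, 240, 240, 239, 238, 238, 238, 238, 239, 239, 240, 240, 240, 239, 239, 238, 237, 238, 238, 238, 238, 239, 238, 233, 211, 166, 143, 143, 143, 148, 157, 164, 166, 169, 191, 215, 223, 224, 223, 224, 224, 225, 224, 222, 221, 221, 221, 220, 220, 222, 222, 223, 223, 224, 224, 223, 223, 222, 222, 223, 223, 224, 224, 225, 226, 226
[... 2729 characters left out ...]
225, 225, 225, 226, 226, 226, 227, 227, 227, 228, 227, 227, 228, 228, 228, 228, 228, 228, 228, 228, 228, 229, 228, 229, 229, 229, 227, 223, 230, 240, 243, 233, 201, 167, 156, 139, 102, 66, 59, 56, 58, 59, 59, 60, 58, 59]
225 [57, 57, 57, 64, 119, 192, 225, 235, 229, 198, 165, 157, 157, 156, 157, 166, 192, 215, 223, 225, 225, 226, 226, 225, 226, 226, 226, 227, 226, 226, 226, 227, 227, 227, 227, 227, 228, 227, 227, 228, 228, 228, 228, 228, 228, 228, 228, 228, 228, 228, 229, 229, 229, 229, 229, 229, 228, 229, 229, 229, 229, 229, 229, 229, 228, 229, 229, 229, 229, 229, 229, 229, 229, 229, 228, 228, 228, 226, 224, 231, 240, 238, 210, 173, 158, 151, 122, 83, 60, 59, 57, 58, 58, 58, 55, 60, 57, 58]
```

View pics/c6.png

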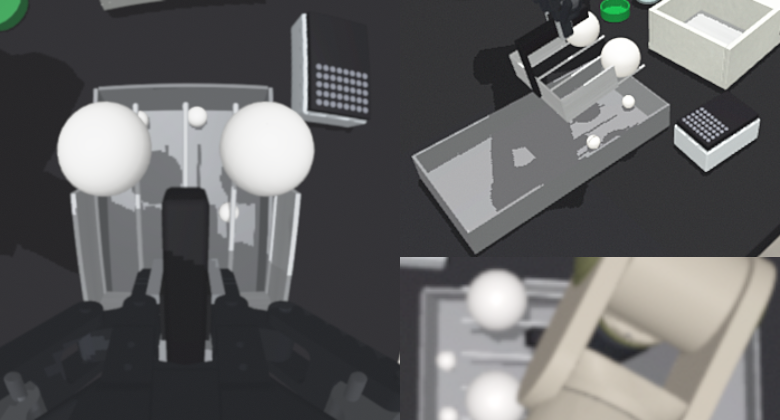

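Both big balls are held on the lifted scoop. The tray shows three small balls at about wrist-view (143,118), (197,116) and (228,212). The scene view confirms it, so step 1 should be met. Next I'll get the bath's pose from the edge positions.

Run:
```python
from h import *
Z=lambda u,v:onz("top",u,v,95)[:2]
def fit(pts):
    P=np.array([Z(*p) for p in pts]); c=P.mean(0); d=np.linalg.svd(P-c)[2][0]; return c,d*np.sign(d[np.argmax(abs(d))])
E={"deckfar":[(132.8,180),(133.8,195),(134.8,210),(135.5,225)],"y75":[(174.6,180),(175.7,195),(176.8,210),(177.8,225),(178.6,235)],
"xp_out":[(195,165),(210,163.9),(225,162.3)],"xp_in":[(195,170.4),(210,168.7),(225,167.6)],"xm_out":[(195,243.7),(210,242.2),(225,240.5)]}
for k,v in E.items():
    c,d=fit(v); print(k,c.round(1),d.round(3))
c0,d=fit(E["y75"]); c1,_=fit(E["deckfar"])
yw=np.radians(np.mean([np.degrees(np.arctan2(-fit(E["y75"])[1][0],0)) ]) ) if 0 else None
ang=np.mean([np.arctan2(fit(E[k])[1][1],fit(E[k])[1][0]) for k in("deckfar","y75")]); print("x axis yaw",np.degrees(ang))
a2=[np.degrees(np.arctan2(fit(E[k])[1][1],fit(E[k])[1][0]))-90 for k in("xp_out","xm_out","xp_in")]; print(a2)
th=np.radians(5.5); ex=np.array([np.cos(th),np.sin(th)]); ey=np.array([-ex[1],ex[0]])
for k in E: c=fit(E[k])[0]; print(k,"ex",c@ex,"ey",c@ey)
xc=(fit(E["xp_out"])[0]@ex-95+fit(E["xp_in"])[0]@ex-85+fit(E["xm_out"])[0]@ex+95)/3; yc=((c0@ey-75)+(c1@ey-175))/2
print("well",xc*ex+yc*ey,"knob pred",xc*ex+(yc+130)*ey)
```

```text
deckfar [602.1 377.7] [0.994 0.105]
y75 [586.7 274.3] [0.995 0.104]
xp_out [699.3 196.4] [-0.097  0.995]
xp_in [686.3 196.1] [-0.101  0.995]
xm_out [506.5 191.8] [-0.111  0.994]
x axis yaw 6.020511300375641
[np.float64(5.585852205778579), np.float64(6.382913672101083), np.float64(5.7696700478588525)]
deckfar ex 635.5301127932086 ey 318.2784860954571
y75 ex 610.3239087678194 ey 216.83458788902308
xp_out ex 714.8665635404074 ey 128.5151719496609
xp_in ex 701.9089211182569 ey 129.45140967907452
xm_out ex 522.512114905013 ey 142.41720704782506
well [601.5868372  201.14209843] knob pred [589.12688937 330.54360422]
```

Run:
```python
from plan import *
s=ctrl.observe();p=s["tool_pos"];q=R.from_quat(s["orientation"])
tip=p+q.apply(TIP); print("tip",tip)
th=np.radians(6); ey=np.array([-np.sin(th),np.cos(th),0])
T=np.array([602,201,0])-22*ey; print("target tip",T)
u=np.arange(1,21)/20; m=10*u**3-15*u**4+6*u**5
T1=T+[0,0,148]
Q=lambda m:ori(88.76+7.24*m, 8+4*m)
pe,qe=plan([(tcp_for_tip(tip+(T1-tip)*k,Q(k)),Q(k),1) for k in m],0)
print("dump")
plan([(tcp_for_tip(T+[0,0,112],ori(96,2)),ori(96,2),5),(tcp_for_tip(T+[0,0,95],ori(96,-22)),ori(96,-22),5)],0,start=(pe,qe))
```

```text
tip [611.28718317 -46.80383553 142.1831106 ]
target tip [604.29962619 179.1205183    0.        ]
[[0.0,0.01,0.03,0.1,0.1,0.0,0],[0.17,0.0,0.02,0.0,0.1,-0.1,0],[0.39,0.0,0.06,0.0,0.0,-0.1,0],[0.68,0.01,0.1,0.0,0.2,-0.2,0],[1.0,0.01,0.15,0.1,0.2,-0.3,0]]
[[1.3,0.02,0.2,0.0,0.2,-0.5,0],[1.57,0.04,0.25,0.1,0.3,-0.5,0],[1.8,0.06,0.29,0.1,0.3,-0.6,0],[1.95,0.1,0.33,0.1,0.4,-0.6,0],[2.03,0.11,0.36,0.1,0.3,-0.7,0]]
[[2.03,0.15,0.37,0.1,0.4,-0.6,0],[1.94,0.16,0.37,0.2,0.4,-0.7,0],[1.79,0.17,0.35,0.1,0.3,-0.6,0],[1.56,0.17,0.31,0.1,0.3,-0.5,0],[1.29,0.15,0.27,0.1,0.2,-0.4,0]]
[[0.98,0.12,0.21,0.0,0.2,-0.3,0],[0.68,0.09,0.15,0.1,0.1,-0.2,0],[0.39,0.05,0.08,0.0,0.1,-0.2,0],[0.16,0.03,0.03,0.0,0.0,0.0,0],[0.03,0.0,0.01,0.0,0.0,0.0,0]]
n 20 max [2.03 0.17 0.37 0.2  0.4  0.7 ]
dump
[[0.18,0.0,0.42,0.0,-2.0,0.0,0],[0.19,0.0,0.42,0.0,-2.0,0.0,0],[0.2,0.0,0.4,0.0,-2.0,0.0,0],[0.22,0.0,0.4,0.0,-2.0,0.0,0],[0.23,0.0,0.4,0.0,-2.0,0.0,0]]
[[0.84,0.0,-0.24,0.0,-4.8,0.0,0],[0.82,0.0,-0.3,0.0,-4.8,0.0,0],[0.79,0.0,-0.38,0.0,-4.8,0.0,0],[0.76,0.0,-0.43,0.0,-4.8,0.0,0],[0.71,0.0,-0.5,0.0,-4.8,0.0,0]]
n 10 max [0.84 0.   0.5  0.   4.8  0.  ]
```

move_arm(steps=[[0,0.01,0.03,0.1,0.1,0,0],[0.17,0,0.02,0,0.1,-0.1,0],[0.39,0,0.06,0,0,-0.1,0],[0.68,0.01,0.1,0,0.2,-0.2,0],[1.0,0.01,0.15,0.1,0.2,-0.3,0]])

```text
t: 13.5
tool_pos: [609.4, -123.3, 213.8]
orientation: [0.708, 0.702, 0.052, -0.053]
force: [-0.3, 0.4, -3.5]
grip_width: 16.1
```

move_arm(steps=[[1.3,0.02,0.2,0,0.2,-0.5,0],[1.57,0.04,0.25,0.1,0.3,-0.5,0],[1.8,0.06,0.29,0.1,0.3,-0.6,0],[1.95,0.1,0.33,0.1,0.4,-0.6,0],[2.03,0.11,0.36,0.1,0.3,-0.7,0]])

```text
t: 14.0
tool_pos: [611.7, -34.1, 213.5]
orientation: [0.689, 0.719, 0.06, -0.064]
force: [-0.2, -0.4, -3.7]
grip_width: 16.6
```

move_arm(steps=[[2.03,0.15,0.37,0.1,0.4,-0.6,0],[1.94,0.16,0.37,0.2,0.4,-0.7,0],[1.79,0.17,0.35,0.1,0.3,-0.6,0],[1.56,0.17,0.31,0.1,0.3,-0.5,0],[1.29,0.15,0.27,0.1,0.2,-0.4,0]])

```text
t: 14.5
tool_pos: [614.3, 53.4, 213.0]
orientation: [0.67, 0.735, 0.067, -0.076]
force: [-0.3, 0.2, -4.2]
grip_width: 16.5
```

move_arm(steps=[[0.98,0.12,0.21,0,0.2,-0.3,0],[0.68,0.09,0.15,0.1,0.1,-0.2,0],[0.39,0.05,0.08,0,0.1,-0.2,0],[0.16,0.03,0.03,0,0,0,0],[0.03,0,0.01,0,0,0,0]])

```text
t: 15.0
tool_pos: [615.0, 74.8, 212.9]
orientation: [0.666, 0.739, 0.07, -0.078]
force: [0.4, -0.5, -4.1]
grip_width: 16.6
```

Run:
```python
from plan import *
from h import *
s=ctrl.observe(); p=s["tool_pos"];q=R.from_quat(s["orientation"]); M=q.as_matrix()
print(s["t"],p.round(1),s["force"].round(1),"tip",(p+q.apply(TIP)).round(1),"pitch",np.degrees(np.arcsin(M[2,0])),"yaw",np.degrees(np.arctan2(M[1,0],M[0,0])),"roll",np.degrees(M[2,1]))
w=ctrl.camera("wrist"); c=ctrl.camera("scene")
a=cv2.resize(c[60:360,180:480],(380,380))
cv2.imwrite("pics/c7.png",np.hstack([w[:, 90:490],cv2.copyMakeBorder(a,0,40,0,0,0)]))
```

```text
15.0 [615.   74.8 212.9] [ 0.4 -0.5 -4.1] tip [604.1 179.1 147.3] pitch 12.011456406826081 yaw 95.94141171704014 roll -0.07921271694225605
```

View pics/c7.png

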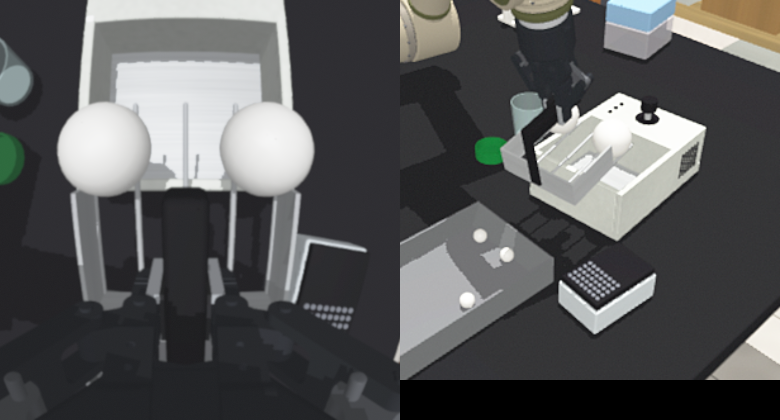

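The scoop is centred over the well's near rim: balls at cols 105 and 268, bath walls at about 85 and 292. All three small balls are in the tray. Tipping now.

move_arm(steps=[[0.18,0,0.42,0,-2,0,0],[0.19,0,0.42,0,-2,0,0],[0.2,0,0.4,0,-2,0,0],[0.22,0,0.4,0,-2,0,0],[0.23,0,0.4,0,-2,0,0]])

```text
t: 15.6
tool_pos: [613.6, 87.7, 194.0]
orientation: [0.669, 0.743, 0.011, -0.013]
force: [0.2, 0.7, -4.7]
grip_width: 16.5
```

move_arm(steps=[[0.84,0,-0.24,0,-4.8,0,0],[0.82,0,-0.3,0,-4.8,0,0],[0.79,0,-0.38,0,-4.8,0,0],[0.76,0,-0.43,0,-4.8,0,0],[0.71,0,-0.5,0,-4.8,0,0]])

```text
t: 16.1
tool_pos: [609.4, 129.5, 207.8]
orientation: [0.657, 0.729, -0.129, 0.142]
force: [-0.3, 0.1, -3.1]
grip_width: 16.5
```

move_arm(steps=[[0,0,0,0,0,0,0],[0,0,0,0,0,0,0],[0,0,0,0,0,0,0],[0,0,0,0,0,0,0],[0,0,0,0,0,0,0]])

```text
t: 16.6
tool_pos: [609.4, 128.5, 207.5]
orientation: [0.657, 0.729, -0.128, 0.141]
force: [0.1, 0.8, -2.6]
grip_width: 16.4
```

Run:
```python
from plan import *
from h import *
s=ctrl.observe(); p=s["tool_pos"];q=R.from_quat(s["orientation"]); M=q.as_matrix()
print(s["t"],p.round(1),s["force"].round(1),"tip",(p+q.apply(TIP)).round(1),"pitch",np.degrees(np.arcsin(M[2,0])))
w=ctrl.camera("wrist"); c=ctrl.camera("scene"); cv2.imwrite("pics/sc8.png",c)
a=cv2.resize(c[60:360,180:480],(380,380))
cv2.imwrite("pics/c8.png",np.hstack([w[:, 90:490],cv2.copyMakeBorder(a,0,40,0,0,0)]))
```

```text
16.6 [609.4 128.5 207.5] [ 0.1  0.8 -2.6] tip [604.1 178.6  94.4] pitch -21.949741298866563
```

View pics/c8.png

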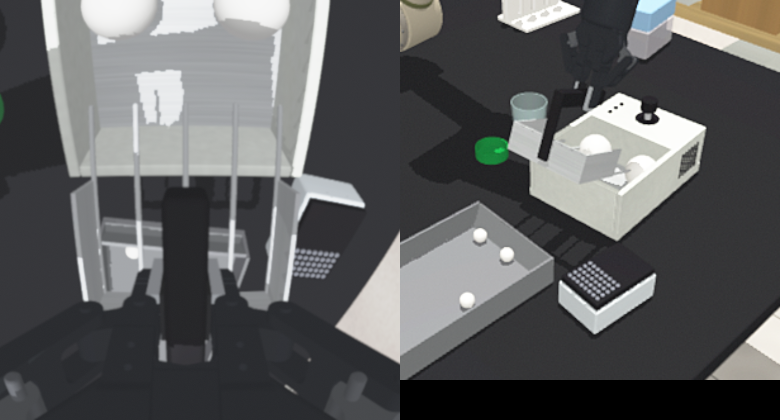

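Both large balls are in the well (wrist view (120,10) and (252,10), and also in the scene view). The three small balls are in the tray and the bystanders are in place. Next I'll lift off and return the scoop to its old, free spot.

Run:
```python
from plan import *
p=ctrl.observe()["tool_pos"]
pe,qe=plan([(p+[0,-10,50],ori(96,-18),3),((609,100,265),ori(95,0),5),((402,-148.5,190),ori(81.8),12),((402,-148.5,93),ori(81.8),5)],0)
print(pe)
```

```text
[[-0.93,-0.04,-1.42,0.0,1.3,0.0,0],[-0.9,-0.03,-1.44,-0.1,1.3,0.0,0],[-0.86,-0.04,-1.47,0.0,1.4,0.0,0],[-0.4,-0.05,-0.03,0.0,3.6,0.2,0],[-0.4,-0.04,-0.05,0.1,3.6,0.2,0]]
[[-0.4,-0.04,-0.08,0.0,3.6,0.2,0],[-0.38,-0.04,-0.1,0.0,3.6,0.2,0],[-0.39,-0.04,-0.13,0.1,3.6,0.2,0],[-1.91,-1.9,0.62,0.0,0.0,1.1,0],[-1.95,-1.86,0.63,0.0,0.0,1.1,0]]
[[-1.99,-1.82,0.62,0.0,0.0,1.1,0],[-2.02,-1.79,0.63,0.0,0.0,1.1,0],[-2.05,-1.74,0.62,0.0,0.0,1.1,0],[-2.09,-1.71,0.63,0.0,0.0,1.1,0],[-2.12,-1.66,0.62,0.0,0.0,1.1,0]]
[[-2.15,-1.62,0.62,0.0,0.0,1.1,0],[-2.18,-1.59,0.63,0.0,0.0,1.1,0],[-2.22,-1.54,0.62,0.0,0.0,1.1,0],[-2.24,-1.5,0.63,0.0,0.0,1.1,0],[-2.27,-1.45,0.62,0.0,0.0,1.1,0]]
[[0.0,0.0,1.94,0.0,0.0,0.0,0],[0.0,0.0,1.94,0.0,0.0,0.0,0],[0.0,0.0,1.94,0.0,0.0,0.0,0],[0.0,0.0,1.94,0.0,0.0,0.0,0],[0.0,0.01,1.94,0.0,0.0,0.0,0]]
n 25 max [2.27 1.9  1.94 0.1  3.6  1.1 ]
[ 402.04464114 -148.50010523   93.01956731]
```

move_arm(steps=[[-0.93,-0.04,-1.42,0,1.3,0,0],[-0.9,-0.03,-1.44,-0.1,1.3,0,0],[-0.86,-0.04,-1.47,0,1.4,0,0],[-0.4,-0.05,-0.03,0,3.6,0.2,0],[-0.4,-0.04,-0.05,0.1,3.6,0.2,0]])

```text
t: 17.2
tool_pos: [609.1, 111.8, 261.1]
orientation: [0.669, 0.738, -0.062, 0.069]
force: [0.1, -0.2, -3.0]
grip_width: 16.2
```

move_arm(steps=[[-0.4,-0.04,-0.08,0,3.6,0.2,0],[-0.38,-0.04,-0.1,0,3.6,0.2,0],[-0.39,-0.04,-0.13,0.1,3.6,0.2,0],[-1.91,-1.9,0.62,0,0,1.1,0],[-1.95,-1.86,0.63,0,0,1.1,0]])

```text
t: 17.7
tool_pos: [574.1, 58.0, 252.2]
orientation: [0.69, 0.724, -0.0, -0.0]
force: [0.4, 0.1, -3.5]
grip_width: 16.3
```

move_arm(steps=[[-1.99,-1.82,0.62,0,0,1.1,0],[-2.02,-1.79,0.63,0,0,1.1,0],[-2.05,-1.74,0.62,0,0,1.1,0],[-2.09,-1.71,0.63,0,0,1.1,0],[-2.12,-1.66,0.62,0,0,1.1,0]])

```text
t: 18.2
tool_pos: [487.4, -45.5, 221.2]
orientation: [0.724, 0.69, -0.0, 0.0]
force: [0.2, 0.2, -3.2]
grip_width: 16.4
```

move_arm(steps=[[-2.15,-1.62,0.62,0,0,1.1,0],[-2.18,-1.59,0.63,0,0,1.1,0],[-2.22,-1.54,0.62,0,0,1.1,0],[-2.24,-1.5,0.63,0,0,1.1,0],[-2.27,-1.45,0.62,0,0,1.1,0]])

```text
t: 18.7
tool_pos: [401.2, -149.1, 190.1]
orientation: [0.756, 0.654, -0.0, 0.0]
force: [0.7, -0.0, -3.4]
grip_width: 16.4
```

move_arm(steps=[[0,0,1.94,0,0,0,0],[0,0,1.94,0,0,0,0],[0,0,1.94,0,0,0,0],[0,0,1.94,0,0,0,0],[0,0,1.94,0,0,0,0]])

```text
t: 19.2
tool_pos: [402.1, -148.5, 92.6]
orientation: [0.756, 0.655, -0.0, 0.0]
force: [0.3, -0.6, -3.4]
grip_width: 16.1
```

Run:
```python
from plan import *
s=ctrl.observe(); p=s["tool_pos"];q=R.from_quat(s["orientation"]); M=q.as_matrix()
print(s["t"],p.round(2),s["force"].round(1),s["grip_width"],"pitch",np.degrees(np.arcsin(M[2,0])),"roll",np.degrees(M[2,1]),"yaw",np.degrees(np.arctan2(M[1,0],M[0,0])))
```

```text
19.2 [ 402.13 -148.55   92.65] [ 0.3 -0.6 -3.4] 16.11504548571472 pitch -0.0345813169708261 roll 0.011637118476292375 yaw 81.80284658355997
```

move_arm(steps=[[0,0,0.15,0,0,0,0],[0,0,0.15,0,0,0,0],[0,0,0.1,0,0,0,0],[0,0,0.05,0,0,0,0],[0,0,0,0,0,0,0]])

```text
t: 19.7
tool_pos: [402.3, -148.3, 89.0]
orientation: [0.756, 0.655, -0.0, 0.0]
force: [1.0, -0.7, -3.9]
grip_width: 16.6
```

move_arm(steps=[[0,0,0.05,0,0,0,0],[0,0,0.05,0,0,0,0],[0,0,0,0,0,0,0],[0,0,0,0,0,0,0],[0,0,0,0,0,0,0]])

```text
t: 20.2
tool_pos: [402.4, -148.1, 88.1]
orientation: [0.756, 0.655, 0.0, 0.0]
force: [-0.3, 4.2, 5.8]
grip_width: 16.1
```

The scoop has reached the bench (force went from −3.9 to +5.8 N). Releasing and rising.

move_arm(steps=[[0,0,0,0,0,0,3],[0,0,0,0,0,0,6],[0,0,0,0,0,0,8.5],[0,0,0,0,0,0,8.5],[0,0,0,0,0,0,8.5]])

```text
t: 20.7
tool_pos: [402.1, -148.2, 87.5]
orientation: [0.756, 0.655, -0.0, -0.0]
force: [-0.3, -1.0, -0.3]
grip_width: 84.6
```

move_arm(steps=[[0,0,0,0,0,0,8.5],[0,0,-0.5,0,0,0,8.5],[0,0,-2.5,0,0,0,8.5],[0,0,-4.5,0,0,0,8.5],[0,0,-4.5,0,0,0,8.5]])

```text
t: 21.2
tool_pos: [401.7, -147.9, 209.2]
orientation: [0.756, 0.655, -0.0, -0.001]
force: [0.2, -0.5, 0.1]
grip_width: 85.1
```

Run:
```python
from plan import *
s=ctrl.observe(); print(s["t"],s["tool_pos"].round(2),s["force"].round(1),s["grip_width"],s["qpos"].round(2))
# hover short of the knob, above, to look at it with the wrist camera
pe,qe=plan([((402,-148,260),ori(81.8),3),((588,290,260),ori(96),12)],8.5)
```

```text
21.2 [ 401.68 -147.9   209.21] [ 0.2 -0.5  0.1] 85.10230174142289 [-0.63  0.19  1.65 -0.    1.31 -0.49]
[[0.0,0.01,-1.69,0.0,0.0,0.0,8.5],[0.0,0.01,-1.7,-0.1,0.0,0.0,8.5],[0.0,0.01,-1.69,0.0,0.0,0.0,8.5],[3.83,1.01,0.0,0.0,0.0,-1.2,8.5],[3.82,1.1,0.01,0.0,0.0,-1.2,8.5]]
[[3.78,1.17,0.0,0.0,0.0,-1.1,8.5],[3.77,1.25,0.0,0.0,0.0,-1.2,8.5],[3.74,1.32,0.01,0.0,0.0,-1.2,8.5],[3.7,1.4,0.0,0.0,0.0,-1.2,8.5],[3.68,1.48,0.0,0.0,0.0,-1.2,8.5]]
[[3.65,1.56,0.01,0.0,0.0,-1.2,8.5],[3.61,1.63,0.0,0.0,0.0,-1.1,8.5],[3.59,1.7,0.0,0.0,0.0,-1.2,8.5],[3.54,1.78,0.01,0.0,0.0,-1.2,8.5],[3.51,1.85,0.0,0.0,0.0,-1.2,8.5]]
n 15 max [3.83 1.85 1.7  0.1  0.   1.2 ]
```

move_arm(steps=[[0,0,-1.7,0,0,0,8.5],[0,0,-1.7,0,0,0,8.5],[0,0,-1.7,0,0,0,8.5],[3.83,1.01,0,0,0,-1.2,8.5],[3.82,1.1,0,0,0,-1.2,8.5]])

```text
t: 21.7
tool_pos: [433.5, -74.8, 259.4]
orientation: [0.743, 0.67, 0.0, 0.0]
force: [1.0, -0.1, -0.4]
grip_width: 84.9
```

move_arm(steps=[[3.78,1.17,0,0,0,-1.1,8.5],[3.77,1.25,0,0,0,-1.2,8.5],[3.74,1.32,0,0,0,-1.2,8.5],[3.7,1.4,0,0,0,-1.2,8.5],[3.68,1.48,0,0,0,-1.2,8.5]])

```text
t: 22.2
tool_pos: [510.9, 108.9, 259.0]
orientation: [0.706, 0.708, 0.0, -0.0]
force: [0.9, -1.0, -0.1]
grip_width: 84.9
```

move_arm(steps=[[3.65,1.56,0,0,0,-1.2,8.5],[3.61,1.63,0,0,0,-1.1,8.5],[3.59,1.7,0,0,0,-1.2,8.5],[3.54,1.78,0,0,0,-1.2,8.5],[3.51,1.85,0,0,0,-1.2,8.5]])

```text
t: 22.7
tool_pos: [588.3, 291.4, 258.9]
orientation: [0.669, 0.744, -0.0, -0.0]
force: [0.8, -1.2, 0.7]
grip_width: 84.9
```

Run:
```python
from plan import *
from h import *
for _ in range(4): ctrl.camera("top")
s=ctrl.observe(); print(s["t"],s["tool_pos"].round(2),s["force"].round(1))
w=ctrl.camera("wrist"); t=ctrl.camera("top"); c=ctrl.camera("scene")
for n,i in(("w9",w),("t9",t),("s9",c)): cv2.imwrite(f"pics/{n}.png",i)
g=cv2.cvtColor(w,cv2.COLOR_BGR2GRAY)
m=np.zeros_like(g); 
n,lab,st,ce=cv2.connectedComponentsWithStats((g<75).astype(np.uint8))
for i in range(1,n):
    if 60<st[i,4]<9000: print("dark",st[i].tolist(),ce[i].round(1),onz("wrist",*ce[i],124).round(1))
# expected head centre in the wrist picture
C=ctrl.calibration("wrist");T=np.array(C["T"]);K=np.array(C["camera_matrix"])
for P in((588,330,135),(588,330,95)):
    v=T[:3,:3].T@(np.array(P)-T[:3,3]); a=np.arctan2(np.hypot(v[0],v[1]),-v[2]); d=np.array([v[0],-v[1]])/np.hypot(v[0],v[1]); print("exp",K[:2,2]+K[0,0]*a*d)
a=cv2.resize(t[150:340,280:450],(360,400))
cv2.imwrite("pics/c9.png",np.hstack([w[:400,80:500],a]))
```

```text
22.9 [587.95 290.13 258.17] [ 0.  -0.1 -0.4]
dark [259, 136, 43, 43, 1462] [280.2 157.2] [588.  330.9 124. ]
exp [280.28145644 159.71473889]
exp [279.58568891 154.79740837]
```

View pics/c9.png

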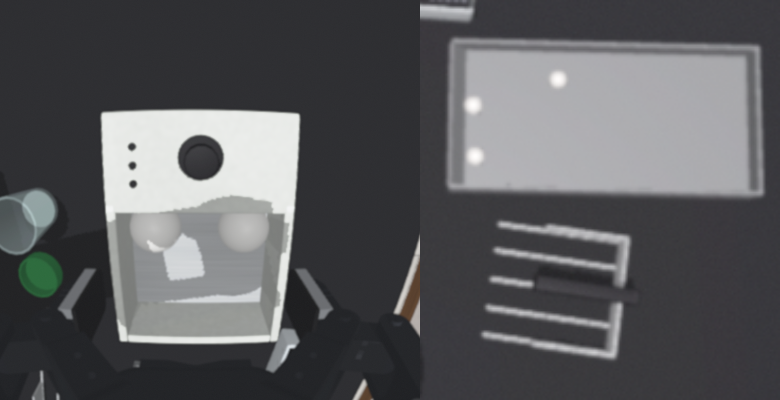

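The wrist view shows the knob head at (200,157) in the crop, which is (588, 331) in world coordinates, as the well geometry predicts. Both large balls are in the well. The top view shows the three small balls in the tray and the scoop standing on the bench. Now the knob.

move_arm(force=60, steps=[[1.5,0.15,0,0,0,0,8.5],[1.5,0.15,1.5,0,0,0,8.5],[1.05,0.13,3.0,0,0,0,8.5],[0,0,3.5,0,0,0,8.5],[0,0,2.5,0,0,0,8.5]])

```text
t: 23.55
tool_pos: [586.8, 331.6, 150.0]
orientation: [0.669, 0.744, -0.002, -0.001]
force: [0.5, -0.1, -0.5]
grip_width: 85.1
```

move_arm(steps=[[0,0,2.0,0,0,0,8.5],[0,0,1.5,0,0,0,8.5],[0,0,0.8,0,0,0,8.5],[0,0,0.3,0,0,0,8.5],[0,0,0,0,0,0,8.5]])

```text
t: 24.05
tool_pos: [588.0, 330.9, 107.5]
orientation: [0.669, 0.743, -0.0, -0.0]
force: [-0.3, -0.2, 0.6]
grip_width: 84.8
```

move_arm(steps=[[0,0,0,0,0,0,8.5],[0,0,0,0,0,0,5],[0,0,0,0,0,0,2],[0,0,0,0,0,0,0],[0,0,0,0,0,0,0]])

```text
t: 24.55
tool_pos: [588.3, 330.6, 107.9]
orientation: [0.669, 0.743, 0.0, -0.0]
force: [1.2, -0.0, 12.4]
grip_width: 28.4
```

move_arm(steps=[[0,0,0,0,0,0,0],[0,0,0,0,0,0,0],[0,0,0,0,0,0,0],[0,0,0,0,0,0,0],[0,0,0,0,0,0,0]])

```text
t: 25.05
tool_pos: [588.3, 330.6, 108.0]
orientation: [0.669, 0.743, 0.0, -0.0]
force: [0.5, -1.5, 4.2]
grip_width: 28.5
```

move_arm(steps=[[0,0,-0.3,0,0,0,0],[0,0,-0.3,0,0,0,0],[0,0,-0.3,0,0,0,0],[0,0,-0.3,0,0,0,0],[0,0,-0.3,0,0,0,0]])

```text
t: 25.55
tool_pos: [588.2, 330.5, 122.3]
orientation: [0.669, 0.743, -0.0, -0.0]
force: [4.8, 1.8, -7.1]
grip_width: 28.4
```

move_arm(steps=[[0,0,-0.1,0,0,0,0],[0,0,0,0,0,0,0],[0,0,0,0,0,0,0],[0,0,0,0,0,0,0],[0,0,0,0,0,0,0]])

```text
t: 26.05
tool_pos: [588.2, 330.5, 123.1]
orientation: [0.669, 0.743, -0.0, -0.0]
force: [6.1, 1.7, -6.8]
grip_width: 28.4
```

move_arm(steps=[[0,0,-0.1,0,0,0,0],[0,0,-0.1,0,0,0,0],[0,0,0,0,0,0,0],[0,0,0,0,0,0,0],[0,0,0,0,0,0,0]])

```text
t: 26.55
tool_pos: [588.2, 330.5, 124.2]
orientation: [0.669, 0.743, -0.0, -0.001]
force: [7.3, 2.2, -11.2]
grip_width: 28.3
```

move_arm(steps=[[0,0,0.3,0,0,0,0],[0,0,0.4,0,0,0,0],[0,0,0.4,0,0,0,0],[0,0,0.4,0,0,0,0],[0,0,0.3,0,0,0,0]])

```text
t: 27.05
tool_pos: [588.3, 330.6, 107.8]
orientation: [0.669, 0.743, 0.0, -0.0]
force: [-0.5, -0.6, 19.0]
grip_width: 28.4
```

move_arm(steps=[[0,0,0,0,0,0,3.5],[0,0,0,0,0,0,5],[0,0,0,0,0,0,8.5],[0,0,0,0,0,0,8.5],[0,0,0,0,0,0,8.5]])

```text
t: 27.55
tool_pos: [588.0, 330.6, 107.6]
orientation: [0.669, 0.743, -0.0, -0.0]
force: [-0.4, -0.4, -0.1]
grip_width: 85.2
```

move_arm(steps=[[0,0,0,0,0,0,8.5],[0,0,-1,0,0,0,8.5],[0,0,-3,0,0,0,8.5],[0,0,-5,0,0,0,8.5],[0,0,-5,0,0,0,8.5]])

```text
t: 28.05
tool_pos: [587.7, 330.4, 249.8]
orientation: [0.669, 0.743, -0.0, -0.0]
force: [0.2, -0.9, -0.1]
grip_width: 85.0
```

Run:
```python
from plan import *
from h import *
for _ in range(4): ctrl.camera("top")
s=ctrl.observe(); print(s["t"],s["tool_pos"].round(1),s["force"].round(1),s["grip_width"])
t=ctrl.camera("top"); w=ctrl.camera("wrist"); c=ctrl.camera("scene")
for n,i in(("w10",w),("t10",t),("s10",c)): cv2.imwrite(f"pics/{n}.png",i)
# scoop, tray balls: compare with the frame taken after release
t9=cv2.imread("pics/t9.png"); s9=cv2.imread("pics/s9.png")
print("top diff tray/scoop region",cv2.absdiff(t,t9)[160:330,290:400].max())
# bystanders vs start (scene view)
s0=cv2.imread("pics/scene0.png")
for n,(x0,y0,x1,y1) in dict(box=(300,250,385,335),cap=(236,166,268,192),beaker=(268,132,298,178)).items():
    print(n,cv2.absdiff(c,s0)[y0:y1,x0:x1].mean().round(1))
g=cv2.cvtColor(t,cv2.COLOR_BGR2GRAY); m=np.zeros_like(g); m[172:240,297:438]=(g[172:240,297:438]>205)*255
for k in cv2.findContours(m,0,2)[0]: u=cv2.minEnclosingCircle(k)[0]; print("small",onz("top",*u,21).round(0))
# knob height from the scene view: topmost dark pixels near its projection, now vs start
for nm,i in(("start",s0),("now",c)):
    gg=cv2.cvtColor(i,cv2.COLOR_BGR2GRAY)[128:165,362:392]; ys,xs=np.where(gg<70); print(nm,"knob rows",ys.min()+128,ys.max()+128,len(ys))
for k,P in dict(a=(588,331,135)).items(): print("knob top expected",np.round(proj("scene",P),1))
# large balls seen by the wrist camera
g=cv2.cvtColor(w,cv2.COLOR_BGR2GRAY); g=cv2.medianBlur(g,5)
print("t",ctrl.observe()["t"])
```

```text
28.25 [588.3 330.6 249.2] [-0.  -0.1 -0.5] 85.17916898124554
top diff tray/scoop region 6
box 1.5
cap 12.9
beaker 2.1
small [562. -42.  21.]
small [624. -39.  21.]
small [ 658. -144.   21.]
start knob rows 128 157 597
now knob rows 128 157 598
knob top expected [376.9 137.5]
t 28.4
```

Run:
```python
from h import *
a,b=cv2.imread("pics/scene0.png"),cv2.imread("pics/s10.png"); ta,tb=cv2.imread("pics/top0.png"),cv2.imread("pics/t9.png")
for cam,i in(("scene",a),("scene",b),("top",ta),("top",tb),("top",cv2.imread("pics/t10.png"))):
    i=i.astype(int); ys,xs=np.where((i[...,1]>i[...,2]+40)&(i[...,1]>i[...,0]+30)); print(cam,len(xs), np.round(onz(cam,np.median(xs),np.median(ys),15)) if len(xs) else "")
# well ball positions from the scene: Hough circles within the bath
g=cv2.medianBlur(cv2.cvtColor(b,cv2.COLOR_BGR2GRAY),3)[150:250,280:425]
c=cv2.HoughCircles(cv2.resize(g,None,fx=2,fy=2),cv2.HOUGH_GRADIENT,1,30,param1=60,param2=14,minRadius=22,maxRadius=36)
for x,y,r in (c[0] if c is not None else []): print("circle",x/2+280,y/2+150,r/2,onz("scene",x/2+280,y/2+150,45).round(0))
```

```text
scene 513 [380. 132.  15.]
scene 510 [380. 132.  15.]
top 568 [376. 136.  15.]
top 540 [376. 136.  15.]
top 540 [376. 136.  15.]
circle 334.25 178.75 12.15 [548. 241.  45.]
circle 371.25 195.75 12.3 [649. 251.  45.]
```

```bash
python3 -c "
from cell import ctrl
print(ctrl.sign_off(), ctrl.observe()['t'])"
```

```text
the job is handed in; nothing more can be done
the job is handed in; nothing more can be done
```

The job is done and handed in at about 28 s of the 67 s allowed. The sign-off gives no verdict, so these are my own last checks.

I scooped both large balls out of the tray in one go, and all three small balls stayed behind. I tipped the large ones into the bath's well, stood the scoop back on its old spot on the bench and let go. Then I pulled the knob up to its stop, lowered it again and released it.

- **Large balls:** both are in the well, at about (−50, 45) mm and (52, 45) mm from its centre. This assumes they lie on the well floor.
- **Small balls:** all three are on the tray floor.
- **Scoop:** it stands on the bench. It was level to within 0.1° just before it was set down, and its picture did not change after release.
- **Knob:** it rose about 16 mm, and the pull climbed from 7 to 11 N, which shows it reached the stop. It is back down: its picture matches the one from the start.
- **Bystanders:** none has moved. The cap's picture differed slightly from the start, but its measured position is the same in both views, so I put that down to lighting or shadow.
- **Robot:** the gripper is clear of everything.

No check failed.

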